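# Stand the slumped slide box back up and close the bookend

## Robot

A 6-joint arm with a two-finger parallel gripper is mounted at the origin on the work surface. World frame = base frame: x ahead of the robot, y to its left, z up, the work surface at z = 0. Lengths are in m, angles in degrees, forces in N, time in s.
With the tool pointing down it reaches from about 0.35 to 0.875 m from the base axis. Payload 4.2 kg.
Tool frame: the origin (TCP) lies on the centre line of the jaws, within the pads' length; the fingertips stand 25 mm ahead of it and the grasp point (between the pads) lies 6 mm ahead of it; z points along the fingers, y is the line along which they close (so a half turn about z gives the same grasp; the last joint's range is limited). The gripper opens to 87 mm and grips with 3 to 60 N. Pads are 19 mm wide; open, the fingers measure 117 mm over their backs; the gripper's body (75 mm by 190 mm) begins 51 mm behind the grasp point.
Start: joints at [79.446, 22.042, 0.453, 0, -68.411, -14.817], TCP at [0.268, 0.565, 0.248] pointing down, gripper open.
Joint ranges: [-179.83, 179.83], [-69.29, 118.12], [-61.27, 80.66], [-181.25, 117.63], [-171.15, -9.14], [-177.46, 177.46]. Speed limits (degrees/s): [159.86, 159.86, 180, 180, 180, 180].

## Interface

Orientations are given as a 3x3 rotation matrix whose columns are the frame's x, y, z axes.
In Python, from station import r gives the robot as it stands.
- The arm moves only by the tool move_arm, never from a script. Its argument "series" is a list of rows, each an object with "grip": the opening, from 0 (shut) to 1 (fully open); "xyz": the shift along the tool's x, y, z in mm, a list of three; "angular": the turn, a rotation vector about the tool's x, y, z in rad, a list of three. A call has 1 to 10 rows; each row is the pose to reach, as a shift and turn from the pose commanded when the call began, along the tool's axes at that moment; what a row does not reach only later rows make up. A row lasts 1/10 s, in which the tool goes at most 50 mm and 8.59 degrees, less where a joint would pass 70% of its speed; a pose out of reach is approached as far as the arm can. A call with a gripper value outside its range is refused whole. The fingers move at their own pace and stop on an object; the grip force is fixed at half the most. Time passes only in rows, so rows that repeat a pose let the fingers close. It gives the time, the measured TCP pose, the force, the opening and the grip force at its end, in the units of the state.
- r.sense(): the state, without advancing time (a new reading comes with each control period).
- r.capture(name): name is "side" or "top" or "wrist"; returns a dict with "img" (480x640x3 uint8, red, green, blue), "camera_matrix" (3x3 intrinsics, pixels), "rvec" (rotation vector, rad) and "tvec" (3), from world to camera coordinates, as OpenCV has them; the wrist camera has in their place "hand_eye" (4x4, takes a point from camera to tool coordinates, whose origin is the TCP and whose axes are the flange's). Camera axes: x right, y down, z forward; pixel columns grow to the right and rows downward; lengths in m; the calibration is good to about 2 mm. A picture is of the moment at which its call begins: read the wrist's pose just before it. There is no depth.
- r.finish_job(): hands the job in; it is judged then, once.
The state is a dict: "time_s": time; "joints": joint angles; "joint_velocities": joint speeds; "effort": joint torques, N m; "tcp_pos": TCP position; "ee_rot": TCP orientation; "wrist_force": force on the tool from outside, world axes, zero at the start; "moment": the same for the moment, N m; "gripper_width": opening from 0.0 (shut) to 1.0 (fully open); "gripper_force": force on a finger pad.
Only numpy, scipy, OpenCV 4.12 (cv2) and the standard library are available. Lean on these libraries where they do the work, as an engineer would, in place of code of your own. Each camera call takes 0.05 s, during which the arm holds its last target. There are 200 camera calls.

## Task

The orange slide box has slumped against the blue bookend: with your fingertips push it back upright so that it stands beside the row of slide boxes, leaving the bookend where it is until then. After that push the bookend along the bench until it sits snug against the orange box and the row is closed up without gaps. Only push: do not lift anything, do not let the orange box fall flat, and leave the rest of the row and the amber bottle and white jar standing where they are.

Things in the scene. Friction and masses are not known exactly. Their poses are not given: they have to be found in the camera images.
- slumped_box: orange slide box, loose, 95 mm deep (its x), 32 mm thick (its y), 165 mm tall (its z), 0.3 kg; origin at centre of underside. y along the row, away from cabinet. Starts leaning 28 deg away from the row (z tipped towards +y), foot 5 mm from the white box, +y face resting on the bookend plate, top edge overhanging the bookend base, 146 mm up. Stands by itself within 10 deg.
- row_box3: white plastic slide box, the last of the row, next to the orange one; 95 mm deep (its x), 32 mm thick (its y), 165 mm tall (its z), 0.3 kg; origin at centre of underside. Upright, loose, its y points along the row from the cabinet towards the orange box and the bookend.
- row_box2: green plastic slide box, first or second of the row, upright, loose; 95 mm deep (its x), 32 mm thick (its y), 165 mm tall (its z), 0.3 kg; origin at centre of underside; axes as the white one
- row_box1: blue plastic slide box, first or second of the row, upright, loose; 95 mm deep (its x), 32 mm thick (its y), 165 mm tall (its z), 0.3 kg; origin at centre of underside; axes as the white one
- slide_cabinet: grey steel drawer unit fixed to the bench, 140 mm (x) by 120 mm (y) by 170 mm tall; origin at the centre of its underside; the row stands against its +y side and is backed by it
- bookend: loose blue L-shaped bookend, 0.5 kg: plate 90 mm wide (x), 4 thick, 95 tall; solid base 90 wide, 24 tall, reaching 85 mm along its +y, away from the row. Origin on the bench, mid lower edge of the plate's row-side face; so the base's outer end face, good to push on, is at y = +85 mm. y points along the row, away from the boxes. It slides on the bench.
- amber_bottle: small amber bottle, 42 mm across, 85 mm tall, loose, beyond the row; origin at the centre of its underside
- stain_jar: white ceramic jar, 60 mm across, 75 mm tall, loose, on the robot's side of the cabinet; origin at the centre of its underside
There are look-alikes about, which are no part of the job. Of the things that look like the bookend, take the one that is farthest to the robot's right at the start. There is more than one size of the slumped_box; the one meant has the size given above.

How it is judged (in metres and radians):
On the way, in this order (a step that is already met when the one before it is completed fails the run):
1. the orange box stands upright beside the row, the bookend still within 25 mm of where it was (angle between slumped_box's own z axis and vertical below 0.06 rad and y of slumped_box in the frame of row_box3 below 0.05 m and distance of bookend from where it was at the start of the episode below 0.025 m), for 0.3 s.
2. the bookend is pushed up against the orange box and the row is closed (angle between slumped_box's own z axis and vertical below 0.06 rad and y of bookend in the frame of slumped_box below 0.02 m and y of slumped_box in the frame of row_box3 below 0.036 m), for 0.2 s.
At the end, for the whole second after the job is handed in: Orange box upright (3 deg), square (6 deg) and under 4 mm from the white box, in line within 25 mm; bookend flat, square (6 deg), its plate under 4 mm from the orange box, in line within 35 mm; other boxes, amber bottle and jar upright within 15 mm of their starts; at rest (angle between each of slumped_box, bookend, row_box1, row_box2, row_box3, amber_bottle, stain_jar's own z axis and vertical below 0.05 rad and y of slumped_box in the frame of row_box3 between 0.028 and 0.036 m and x of slumped_box in the frame of row_box3 between -0.025 and 0.025 m and angle between the y axis of slumped_box and the y axis of row_box3, either way round below 0.1 rad and y of bookend in the frame of slumped_box between 0.012 and 0.02 m and x of bookend in the frame of slumped_box between -0.035 and 0.035 m and angle between the y axis of bookend and the y axis of slumped_box, either way round below 0.1 rad and distance of each of row_box1, row_box2, row_box3, amber_bottle, stain_jar from where it was at the start of the episode below 0.015 m and linear speed of each of slumped_box, bookend below 0.01 m/s); the robot touches nothing.
It fails at once if a box or the bookend is lifted off the bench (origin of a box above 30 mm, of the bookend above 15 mm) (height (world z) of any of slumped_box, row_box1, row_box2, row_box3 above 0.03 m or height (world z) of bookend above 0.015 m).
It fails at once if the orange box falls flat (angle between slumped_box's own z axis and vertical above 0.8 rad).
It fails at once if the bookend or a box of the row is tipped over (angle between any of bookend, row_box1, row_box2, row_box3's own z axis and vertical above 0.4 rad).
It fails at once if the amber bottle or the jar is shifted by more than 20 mm or lifted (distance of any of amber_bottle, stain_jar from where it was at the start of the episode above 0.02 m).
It also fails if it takes over 51 s, if anything falls off the work surface, if the arm or the gripper's body presses on something with over 40 N, if the wrist force passes 120 N, or if a joint passes its speed limit or range.

## Working session

There is one attempt and no reset: what is moved stays moved. The work goes in short steps, Python scripts to look and compute and a tool call to move; the robot and the scene stay as the last step left them, time stands still between calls to the robot, and variables do not carry over. Pictures are saved under pics/ and viewed, at most 10 in all, crops included, and the job is handed in when it is done.

Besides the shell and the picture viewer there is one more tool, called as name(argument=value, ...), one argument or row to a line, values as JSON. move_arm: Moves the arm, as the interface text tells. Its arguments: {"type":"object","properties":{"series":{"type":"array"}},"required":["series"]}

```bash
mkdir -p pics; cat > h.py <<'E'
import numpy as np, cv2
from station import r
def cap(n):
    c=r.capture(n); return c
def save(c,f): cv2.imwrite('pics/'+f,c['img'][:,:,::-1])
def ray(c,uv):
    K=np.array(c['camera_matrix'],float);R=cv2.Rodrigues(np.array(c['rvec'],float))[0];t=np.array(c['tvec'],float).ravel()
    d=R.T@np.linalg.inv(K)@np.array([uv[0],uv[1],1.]);return -R.T@t,d/np.linalg.norm(d)
def onz(c,uv,z):
    o,d=ray(c,uv);return o+d*(z-o[2])/d[2]
def proj(c,p):
    return cv2.projectPoints(np.array(p,float).reshape(-1,3),np.array(c['rvec'],float),np.array(c['tvec'],float),np.array(c['camera_matrix'],float),None)[0].reshape(-1,2)
E
python3 - <<'E'
from h import *
import pickle
s=r.sense();print(s['time_s'],s['tcp_pos'],s['ee_rot'])
a=cap('side');b=cap('top');save(a,'side0.png');save(b,'top0.png')
pickle.dump((a,b),open('c0.pkl','wb'))
for c in(a,b):print(ray(c,(320,240)))
E
```

```text
0.0 [0.26756459 0.56423763 0.24649479] [[ 9.03463007e-01 -4.28665284e-01 -8.17697017e-04]
 [-4.28666051e-01 -9.03460876e-01 -1.96529205e-03]
 [ 1.03695211e-04  2.12608762e-03 -9.99997734e-01]]
(array([ 0.85583091, -0.27265074,  1.24184006]), array([-0.26635619,  0.17946386, -0.94702012]))
(array([ 0.2960446 , -0.03373798,  1.19973061]), array([ 0.18620838, -0.02663916, -0.98214907]))
```

View pics/side0.png

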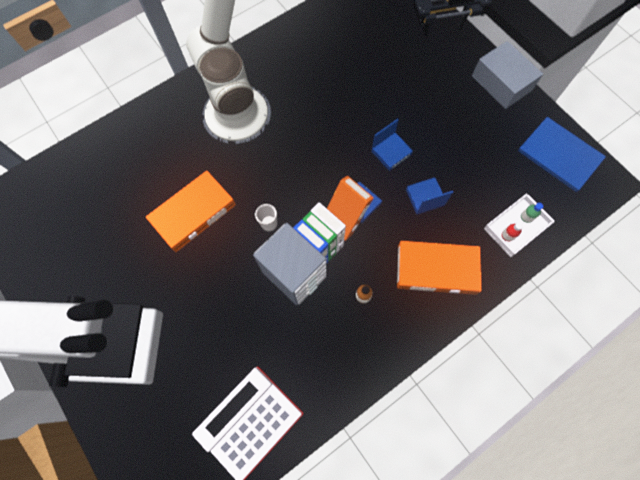

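View pics/top0.png

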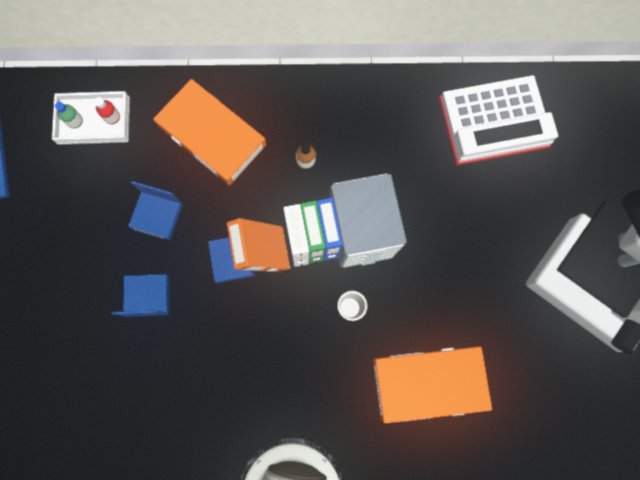

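Top view: the orange slumped box is at (260,245), with white, green and blue boxes at (296–330,230), the cabinet at (368,220), the jar at (352,306) and the bottle at (306,156). Three things look like the bookend: (230,258), (155,210) and (145,297). The one farthest to the robot's right (image right) is (230,258), under the slumped box. The flat orange boxes at (210,130) and (433,385) are larger. I'll confirm this in a crop.

```bash
python3 - <<'E'
from h import *
import pickle
a,b=pickle.load(open('c0.pkl','rb'))
A=cv2.resize(a['img'][165:310,240:400],None,fx=4,fy=4,interpolation=cv2.INTER_CUBIC)[:590,:400*1]
T=cv2.resize(b['img'][140:330,190:420],None,fx=3.4,fy=3.1,interpolation=cv2.INTER_CUBIC)
cv2.imwrite('pics/t1.png',T[:,:,::-1]);
A=cv2.resize(a['img'][165:310,240:400],None,fx=4,fy=4,interpolation=cv2.INTER_CUBIC);cv2.imwrite('pics/a1.png',A[:,:,::-1])
for p in [(230,258),(155,210),(145,297)]: print(onz(b,p,.024))
hsv=cv2.cvtColor(b['img'],cv2.COLOR_RGB2HSV)
def blobs(lo,hi,n):
    m=cv2.inRange(hsv,lo,hi);k,l,s,c=cv2.connectedComponentsWithStats(m)
    for i in range(1,k):
        if s[i][4]>60:
            q=cv2.findContours((l==i).astype(np.uint8),0,2)[0][0]
            print(n,s[i][4],c[i].round(),cv2.boxPoints(cv2.minAreaRect(q)).round(1).tolist(),cv2.approxPolyDP(q,3,True)[:,0].tolist())
blobs((5,150,80),(15,255,255),'or');blobs((105,120,60),(125,255,255),'bl');blobs((0,0,170),(180,40,255),'wh');blobs((50,90,40),(80,255,255),'gr')
E
```

```text
[0.48215628 0.12847629 0.024     ]
[0.5904204 0.2935795 0.024    ]
[0.40101238 0.30721673 0.024     ]
or 5564 [209. 129.] [[150.8000030517578, 120.69999694824219], [188.60000610351562, 74.69999694824219], [268.70001220703125, 140.39999389648438], [231.0, 186.5]] [[190, 79], [153, 118], [230, 184], [232, 173], [261, 142], [265, 145], [265, 139]]
or 2045 [262. 244.] [[225.89999389648438, 220.3000030517578], [278.3999938964844, 210.3000030517578], [289.3999938964844, 268.0], [236.89999389648438, 278.0]] [[227, 222], [228, 231], [234, 222], [239, 223], [245, 261], [235, 264], [236, 268], [289, 267], [281, 227], [241, 218]]
or 7123 [433. 385.] [[372.5, 358.20001220703125], [484.29998779296875, 344.5], [492.3999938964844, 410.6000061035156], [380.6000061035156, 424.29998779296875]] [[481, 347], [374, 358], [382, 421], [491, 410]]
bl 76 [ 60. 107.] [[53.5, 105.5], [59.0, 100.0], [66.5, 107.5], [61.0, 113.0]] [[57, 102], [55, 106], [63, 111], [65, 106]]
bl 422 [  3. 170.] [[0.0, 198.0], [0.0, 122.0], [9.0, 122.0], [9.0, 198.0]] [[0, 122], [3, 198], [9, 194]]
bl 2002 [155. 211.] [[118.4000015
[... 3223 characters left out ...]
], [354, 320], [364, 314], [366, 302], [358, 292]]
wh 1448 [292. 460.] [[246.0, 444.0], [338.0, 444.0], [338.0, 479.0], [246.0, 479.0]] [[246, 477], [260, 479], [270, 463], [296, 459], [313, 465], [327, 479], [338, 479], [321, 454], [296, 444], [269, 450]]
gr 131 [ 67. 114.] [[57.29999923706055, 112.5], [69.30000305175781, 104.5], [75.9000015258789, 114.4000015258789], [63.900001525878906, 122.4000015258789]] [[68, 106], [65, 112], [58, 112], [64, 119], [73, 116]]
gr 264 [313. 228.] [[300.3999938964844, 203.10000610351562], [315.6000061035156, 200.10000610351562], [325.29998779296875, 249.6999969482422], [310.1000061035156, 252.6999969482422]] [[302, 203], [310, 251], [324, 250], [315, 201]]
```

View pics/t1.png

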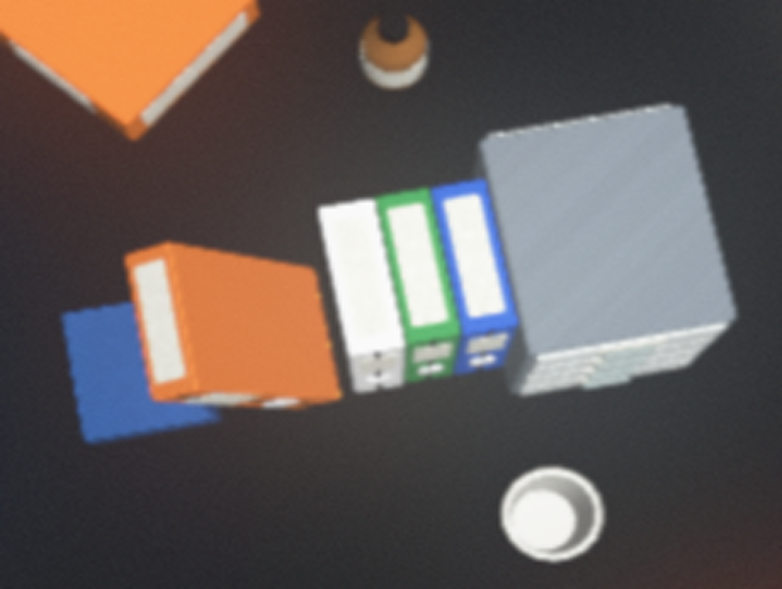

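View pics/a1.png

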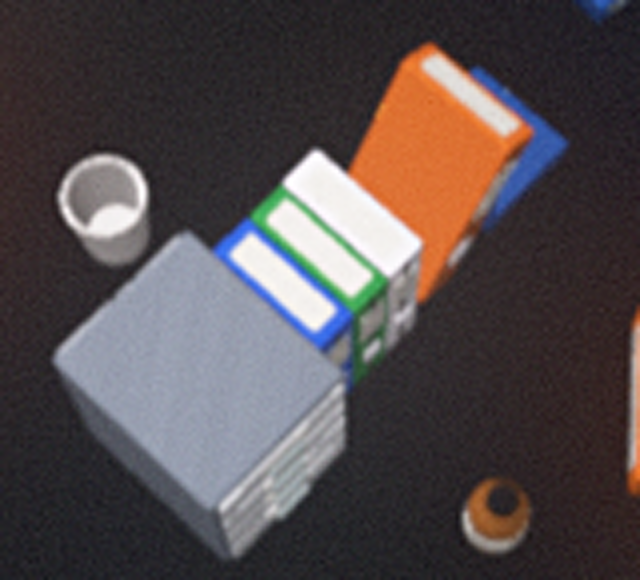

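The crops show the slumped orange box leaning to image left over the blue base of the bookend at top (208–250, 240–282), which confirms the (230,258) bookend. Next I'll measure its corners.

```bash
python3 - <<'E'
from h import *
import pickle
a,b=pickle.load(open('c0.pkl','rb'))
T=lambda u,v:(190+u/3.4,140+v/3.1)
S=lambda u,v:(240+u/4,165+v/4)
np.set_printoptions(precision=4,suppress=True)
for n,p,z in [('bk far',T(63,315),.024),('bk near',T(88,440),.024),('bk near2',T(215,418),.024),('or far out',T(127,258),.146),('or near out',T(156,401),.146),('or far hi',T(168,243),.161),('or near hi',T(195,395),.161),('wh far+y',T(319,207),.165),('wh far-y',T(377,200),.165),('wh near+y',T(350,361),.165),('wh near-y',T(404,345),.165),('gr far-y',T(432,190),.165),('bl far-y',T(486,182),.165),('bl near -y',T(517,318),.165),
 ('cab far+y',T(482,138),.17),('cab far -y',T(685,107),.17),('cab near+y',T(540,350),.17),('cab near -y',T(735,318),.17),('jar',T(552,512),.075),('bottle',T(395,25),.085)]:
    print(n,onz(b,p,z))
print('side')
for n,p,z in [('wh near+y',S(318,150),.165),('wh far+y',S(420,243),.165),('or near hi',S(405,58),.161),('or near out',S(432,43),.146),('or far out',S(532,130),.146),('or far hi',S(500,155),.161),('bk near',S(475,68),.024),('bk far',S(567,143),.024),('or far bottom',S(425,300),0),('cab near+y',S(185,235),.17),('jar',S(103,200),.075)]:print(n,onz(a,p,z))
E
```

```text
bk far [0.5186 0.1753 0.024 ]
bk near [0.431  0.1578 0.024 ]
bk near2 [0.4451 0.0784 0.024 ]
or far out [0.5315 0.1177 0.146 ]
or near out [0.4407 0.1001 0.146 ]
or far hi [0.5374 0.0925 0.161 ]
or near hi [0.442  0.0765 0.161 ]
wh far+y [0.5583 0.0067 0.165 ]
wh far-y [ 0.5624 -0.0262  0.165 ]
wh near+y [ 0.4612 -0.01    0.165 ]
wh near-y [ 0.4707 -0.0402  0.165 ]
gr far-y [ 0.5684 -0.0575  0.165 ]
bl far-y [ 0.5731 -0.0883  0.165 ]
bl near -y [ 0.4867 -0.1037  0.165 ]
cab far+y [ 0.6002 -0.0864  0.17  ]
cab far -y [ 0.6189 -0.2028  0.17  ]
cab near+y [ 0.4658 -0.1156  0.17  ]
cab near -y [ 0.4841 -0.2249  0.17  ]
jar [ 0.3742 -0.1273  0.075 ]
bottle [ 0.7062 -0.0382  0.085 ]
side
wh near+y [ 0.4696 -0.0092  0.165 ]
wh far+y [0.5599 0.005  0.165 ]
or near hi [0.4491 0.0769 0.161 ]
or near out [0.4453 0.103  0.146 ]
or far out [0.5352 0.1174 0.146 ]
or far hi [0.5411 0.0845 0.161 ]
bk near [0.435 0.158 0.024]
bk far [0.5228 0.1749 0.024 ]
or far bottom [0.5517 0.0239 0.    ]
cab near+y [ 0.4685 -0.1127  0.17  ]
jar [ 0.3789 -0.1295  0.075 ]
```

Row axis is yawed about 10.5°. The orange top edge centre is at about (0.488, 0.110, 0.146), and its base is 5 mm from the white box. The bookend end face centre is at about (0.477, 0.167), giving a plate position consistent with 28°. All sizes check out. I'll go to a point beyond the orange top edge with the finger line across the row.

move_arm(
  series=[
    {"grip": 0.5,"xyz": [378,293,0],"angular": [0,0,0.944]},
    {"grip": 0.5,"xyz": [378,293,0],"angular": [0,0,0.944]},
    {"grip": 0.5,"xyz": [378,293,0],"angular": [0,0,0.944]},
    {"grip": 0.5,"xyz": [378,293,0],"angular": [0,0,0.944]},
    {"grip": 0.5,"xyz": [378,293,0],"angular": [0,0,0.944]},
    {"grip": 0.5,"xyz": [378,293,0],"angular": [0,0,0.944]},
    {"grip": 0.5,"xyz": [378,293,0],"angular": [0,0,0.944]},
    {"grip": 0.5,"xyz": [378,293,0],"angular": [0,0,0.944]},
    {"grip": 0.5,"xyz": [378,293,0],"angular": [0,0,0.944]},
    {"grip": 0.5,"xyz": [378,293,0],"angular": [0,0,0.944]},
  ],
)

```text
time_s: 1.1
tcp_pos: [0.4843, 0.135, 0.2473]
ee_rot: [[0.18, -0.984, -0.001], [-0.984, -0.18, -0.001], [0.0, 0.001, -1.0]]
wrist_force: [0.4, -0.1, -0.3]
gripper_width: 0.504
gripper_force: 0.0
```

move_arm(
  series=[
    {"grip": 0.5,"xyz": [-6,0,30],"angular": [0,0,0]},
    {"grip": 0.5,"xyz": [-6,0,60],"angular": [0,0,0]},
    {"grip": 0.5,"xyz": [-6,0,90],"angular": [0,0,0]},
    {"grip": 0.5,"xyz": [-6,0,109],"angular": [0,0,0]},
    {"grip": 0.5,"xyz": [-6,0,109],"angular": [0,0,0]},
  ],
)

```text
time_s: 1.6
tcp_pos: [0.4807, 0.1427, 0.1356]
ee_rot: [[0.182, -0.983, -0.007], [-0.983, -0.182, -0.004], [0.002, 0.007, -1.0]]
wrist_force: [0.3, -1.4, -0.8]
gripper_width: 0.498
gripper_force: 0.0
```

```bash
python3 - <<'E'
from h import *
a=cap('side');b=cap('top');s=r.sense();print(s['tcp_pos'],s['wrist_force'])
A=cv2.resize(a['img'][110:310,260:440],None,fx=2.2,fy=2.9);T=cv2.resize(b['img'][140:340,190:370],None,fx=2.2,fy=2.9)
cv2.imwrite('pics/p2.png',np.hstack([A,T])[:,:,::-1])
E
```

```text
[0.48290768 0.143954   0.13875843] [0.23757652 0.74667864 0.35838326]
```

View pics/p2.png

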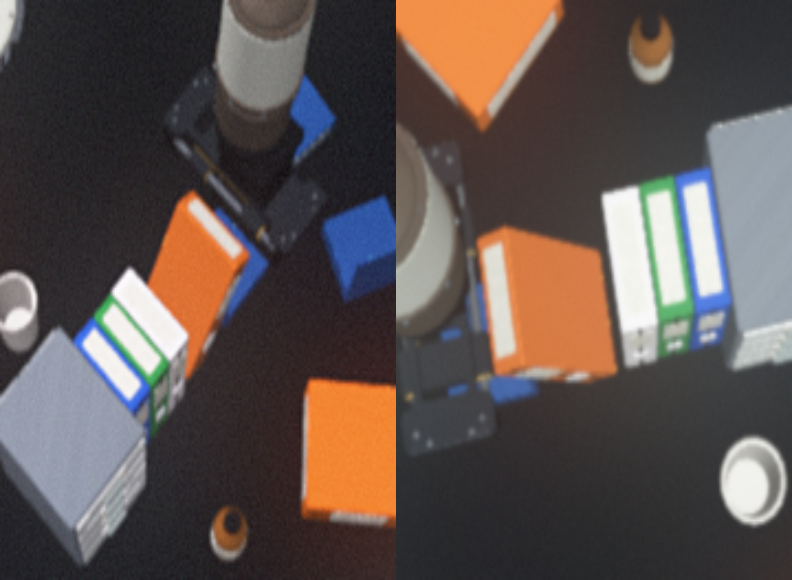

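The gripper sits just past the orange top edge (crop (190–245,200–255) in the side half), clear of both box and bookend. Now I'll push toward the row.

move_arm(
  series=[
    {"grip": 0.5,"xyz": [8,0,0],"angular": [0,0,0]},
    {"grip": 0.5,"xyz": [16,0,0],"angular": [0,0,0]},
    {"grip": 0.5,"xyz": [22,0,0],"angular": [0,0,0]},
    {"grip": 0.5,"xyz": [28,0,0],"angular": [0,0,0]},
    {"grip": 0.5,"xyz": [34,0,0],"angular": [0,0,0]},
    {"grip": 0.5,"xyz": [40,0,0],"angular": [0,0,0]},
    {"grip": 0.5,"xyz": [46,0,0],"angular": [0,0,0]},
    {"grip": 0.5,"xyz": [52,0,0],"angular": [0,0,0]},
    {"grip": 0.5,"xyz": [58,0,0],"angular": [0,0,0]},
    {"grip": 0.5,"xyz": [64,0,0],"angular": [0,0,0]},
  ],
)

```text
time_s: 2.7
tcp_pos: [0.4944, 0.0804, 0.1384]
ee_rot: [[0.183, -0.983, -0.0], [-0.983, -0.183, -0.0], [0.0, 0.0, -1.0]]
wrist_force: [-0.1, 1.1, -0.3]
gripper_width: 0.498
gripper_force: 0.0
```

move_arm(
  series=[
    {"grip": 0.5,"xyz": [4,0,0],"angular": [0,0,0]},
    {"grip": 0.5,"xyz": [8,0,0],"angular": [0,0,0]},
    {"grip": 0.5,"xyz": [12,0,0],"angular": [0,0,0]},
    {"grip": 0.5,"xyz": [15,0,0],"angular": [0,0,0]},
    {"grip": 0.5,"xyz": [18,0,0],"angular": [0,0,0]},
    {"grip": 0.5,"xyz": [21,0,0],"angular": [0,0,0]},
    {"grip": 0.5,"xyz": [24,0,0],"angular": [0,0,0]},
    {"grip": 0.5,"xyz": [26,0,0],"angular": [0,0,0]},
    {"grip": 0.5,"xyz": [28,0,0],"angular": [0,0,0]},
    {"grip": 0.5,"xyz": [28,0,0],"angular": [0,0,0]},
  ],
)

```text
time_s: 3.7
tcp_pos: [0.4995, 0.0533, 0.1385]
ee_rot: [[0.183, -0.983, -0.0], [-0.983, -0.183, -0.0], [0.0, 0.0, -1.0]]
wrist_force: [0.2, -0.2, 0.2]
gripper_width: 0.496
gripper_force: 0.0
```

```bash
python3 - <<'E'
from h import *
a=cap('side');b=cap('top');s=r.sense();print(s['tcp_pos'],s['wrist_force'])
A=cv2.resize(a['img'][110:310,260:440],None,fx=2.2,fy=2.9);T=cv2.resize(b['img'][140:340,190:370],None,fx=2.2,fy=2.9)
cv2.imwrite('pics/p3.png',np.hstack([A,T])[:,:,::-1])
E
```

```text
[0.49951567 0.05346106 0.13853319] [ 0.35386473 -0.09231901 -0.02215224]
```

View pics/p3.png

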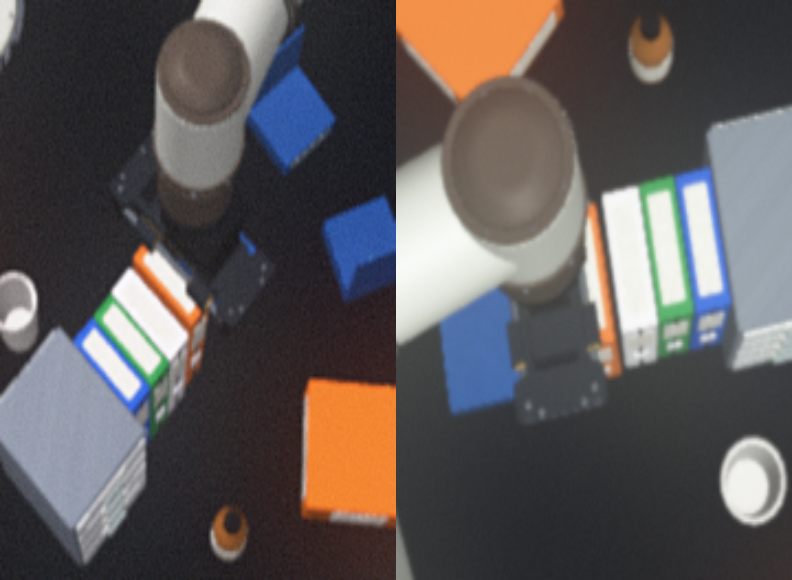

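The orange box now looks upright beside the white one (side crop (135–205,250–370)) with zero contact force. I'll nudge it gently, back off and check.

move_arm(
  series=[
    {"grip": 0.5,"xyz": [3,0,0],"angular": [0,0,0]},
    {"grip": 0.5,"xyz": [6,0,0],"angular": [0,0,0]},
    {"grip": 0.5,"xyz": [8,0,0],"angular": [0,0,0]},
    {"grip": 0.5,"xyz": [8,0,0],"angular": [0,0,0]},
    {"grip": 0.5,"xyz": [8,0,0],"angular": [0,0,0]},
    {"grip": 0.5,"xyz": [8,0,0],"angular": [0,0,0]},
  ],
)

```text
time_s: 4.4
tcp_pos: [0.501, 0.0456, 0.1386]
ee_rot: [[0.183, -0.983, 0.0], [-0.983, -0.183, -0.0], [0.0, -0.0, -1.0]]
wrist_force: [0.1, -0.3, 0.3]
gripper_width: 0.5
gripper_force: 0.0
```

move_arm(
  series=[
    {"grip": 0.5,"xyz": [-8,0,0],"angular": [0,0,0]},
    {"grip": 0.5,"xyz": [-30,0,0],"angular": [0,0,0]},
    {"grip": 0.5,"xyz": [-60,0,0],"angular": [0,0,0]},
    {"grip": 0.5,"xyz": [-95,0,0],"angular": [0,0,0]},
    {"grip": 0.5,"xyz": [-130,0,0],"angular": [0,0,0]},
    {"grip": 0.5,"xyz": [-155,0,0],"angular": [0,0,0]},
    {"grip": 0.5,"xyz": [-155,0,0],"angular": [0,0,0]},
  ],
)

```text
time_s: 5.1
tcp_pos: [0.4724, 0.2011, 0.1387]
ee_rot: [[0.187, -0.982, 0.001], [-0.982, -0.187, 0.001], [-0.001, -0.001, -1.0]]
wrist_force: [0.8, -1.0, 0.3]
gripper_width: 0.499
gripper_force: 0.0
```

```bash
python3 - <<'E'
from h import *
a=cap('side');b=cap('top');s=r.sense();print(s['tcp_pos'],s['wrist_force'],s['time_s'])
import pickle;pickle.dump((a,b),open('c1.pkl','wb'))
A=cv2.resize(a['img'][160:310,280:400],None,fx=3.3,fy=3.9);T=cv2.resize(b['img'][160:310,200:320],None,fx=3.3,fy=3.9)
cv2.imwrite('pics/p4.png',np.hstack([A,T])[:,:,::-1])
E
```

```text
[0.47218683 0.19853795 0.13844869] [-0.42490465 -1.04996347  0.21846847] 5.2
```

View pics/p4.png

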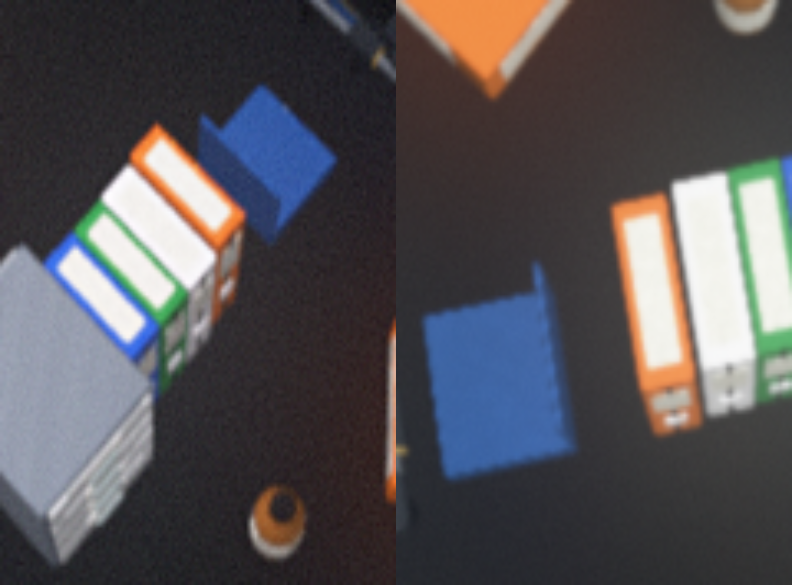

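The orange box is upright and free (right half (612–697,195–435)), with a narrow gap to the white box. The bookend at (425–575,265–478) hasn't moved. Now to measure the corners.

```bash
python3 - <<'E'
from h import *
import pickle
a,b=pickle.load(open('c1.pkl','rb'))
T=lambda u,v:(200+(u-396)/3.3,160+v/3.9)
S=lambda u,v:(280+u/3.3,160+v/3.9)
th=np.radians(10.5);X=np.array([np.cos(th),np.sin(th)]);Y=np.array([-np.sin(th),np.cos(th)]);O=np.array([.513,-.002])
def pr(n,c,p,z):
    q=onz(c,p,z)[:2]; print(n,q.round(4),'u',round((q-O)@X,4),'v',round((q-O)@Y,4))
for n,p,z in [('bk far end',T(424,316),.024),('bk near end',T(446,479),.024),('bk near plate',T(575,451),.024),('plate far top',T(538,263),.095),('or far+y',T(611,206),.165),('or far-y',T(664,194),.165),('or near+y',T(646,391),.165),('or near-y',T(695,381),.165),('wh far+y',T(672,183),.165),('wh near+y',T(705,367),.165)]: pr(n,b,p,z)
print('side')
for n,p,z in [('bk near end',S(262,85),.024),('bk far end',S(336,158),.024),('or near+y',S(157,124),.165),('or far+y',S(245,213),.165),('or far-y',S(218,248),.165),('wh near+y',S(130,163),.165),('wh far+y',S(214,255),.165),('plate near top',S(202,117),.095),('plate far top',S(280,206),.095)]: pr(n,a,p,z)
q=r.sense()['tcp_pos'][:2];print('tcp',(q-O)@X,(q-O)@Y)
E
```

```text
bk far end [0.5199 0.1754] u 0.0391 v 0.1732
bk near end [0.4291 0.1594] u -0.0531 v 0.1739
bk near plate [0.4433 0.0762] u -0.0542 v 0.0896
plate far top [0.5337 0.093 ] u 0.0376 v 0.0896
or far+y [0.5468 0.0427] u 0.0414 v 0.0378
or far-y [0.5525 0.0118] u 0.0413 v 0.0064
or near+y [0.4544 0.0225] u -0.0532 v 0.0348
or near-y [ 0.4589 -0.0056] u -0.0539 v 0.0064
wh far+y [0.558  0.0071] u 0.0459 v 0.0007
wh near+y [ 0.4657 -0.0114] u -0.0482 v -0.0006
side
bk near end [0.4356 0.1599] u -0.0466 v 0.1733
bk far end [0.5223 0.1756] u 0.0415 v 0.1729
or near+y [0.4576 0.0256] u -0.0494 v 0.0373
or far+y [0.5497 0.0424] u 0.0442 v 0.037
or far-y [0.5568 0.0107] u 0.0454 v 0.0046
wh near+y [ 0.4678 -0.0082] u -0.0456 v 0.0021
wh far+y [0.5588 0.0053] u 0.0464 v -0.0012
plate near top [0.4499 0.0787] u -0.0473 v 0.0909
plate far top [0.5428 0.0894] u 0.046 v 0.0844
tcp -0.003584607020974224 0.20461753460046436
```

move_arm(
  series=[
    {"grip": 0.5,"xyz": [0,2,30],"angular": [0,0,0]},
    {"grip": 0.5,"xyz": [0,2,60],"angular": [0,0,0]},
    {"grip": 0.5,"xyz": [0,2,85],"angular": [0,0,0]},
    {"grip": 0.5,"xyz": [0,2,100],"angular": [0,0,0]},
    {"grip": 0.5,"xyz": [0,2,101],"angular": [0,0,0]},
    {"grip": 0.5,"xyz": [0,2,101],"angular": [0,0,0]},
    {"grip": 0.5,"xyz": [0,2,101],"angular": [0,0,0]},
  ],
)

```text
time_s: 5.9
tcp_pos: [0.4714, 0.1977, 0.0386]
ee_rot: [[0.183, -0.983, 0.002], [-0.983, -0.183, 0.001], [-0.001, -0.002, -1.0]]
wrist_force: [0.1, -0.4, 0.1]
gripper_width: 0.502
gripper_force: 0.0
```

move_arm(
  series=[
    {"grip": 0.5,"xyz": [8,0,0],"angular": [0,0,0]},
    {"grip": 0.5,"xyz": [15,0,0],"angular": [0,0,0]},
    {"grip": 0.5,"xyz": [20,0,0],"angular": [0,0,0]},
    {"grip": 0.5,"xyz": [25,0,0],"angular": [0,0,0]},
    {"grip": 0.5,"xyz": [30,0,0],"angular": [0,0,0]},
    {"grip": 0.5,"xyz": [35,0,0],"angular": [0,0,0]},
    {"grip": 0.5,"xyz": [40,0,0],"angular": [0,0,0]},
    {"grip": 0.5,"xyz": [45,0,0],"angular": [0,0,0]},
    {"grip": 0.5,"xyz": [50,0,0],"angular": [0,0,0]},
    {"grip": 0.5,"xyz": [54,0,0],"angular": [0,0,0]},
  ],
)

```text
time_s: 6.9
tcp_pos: [0.4806, 0.1441, 0.0376]
ee_rot: [[0.183, -0.983, 0.0], [-0.983, -0.183, 0.0], [-0.0, -0.0, -1.0]]
wrist_force: [-0.1, 4.4, 2.1]
gripper_width: 0.501
gripper_force: 1.8
```

move_arm(
  series=[
    {"grip": 0.5,"xyz": [3,0,0],"angular": [0,0,0]},
    {"grip": 0.5,"xyz": [6,0,0],"angular": [0,0,0]},
    {"grip": 0.5,"xyz": [9,0,0],"angular": [0,0,0]},
    {"grip": 0.5,"xyz": [12,0,0],"angular": [0,0,0]},
    {"grip": 0.5,"xyz": [14,0,0],"angular": [0,0,0]},
    {"grip": 0.5,"xyz": [16,0,0],"angular": [0,0,0]},
    {"grip": 0.5,"xyz": [18,0,0],"angular": [0,0,0]},
    {"grip": 0.5,"xyz": [20,0,0],"angular": [0,0,0]},
    {"grip": 0.5,"xyz": [20,0,0],"angular": [0,0,0]},
  ],
)

```text
time_s: 7.8
tcp_pos: [0.4843, 0.1248, 0.0375]
ee_rot: [[0.183, -0.983, 0.0], [-0.983, -0.183, 0.0], [-0.0, -0.0, -1.0]]
wrist_force: [-0.3, 3.5, 2.3]
gripper_width: 0.504
gripper_force: 1.7
```

move_arm(
  series=[
    {"grip": 0.5,"xyz": [1,0,0],"angular": [0,0,0]},
    {"grip": 0.5,"xyz": [2,0,0],"angular": [0,0,0]},
    {"grip": 0.5,"xyz": [3,0,0],"angular": [0,0,0]},
    {"grip": 0.5,"xyz": [3,0,0],"angular": [0,0,0]},
  ],
)

```text
time_s: 8.2
tcp_pos: [0.4848, 0.1228, 0.0375]
ee_rot: [[0.182, -0.983, 0.001], [-0.983, -0.182, 0.001], [-0.001, -0.001, -1.0]]
wrist_force: [-2.1, 7.9, 2.2]
gripper_width: 0.497
gripper_force: 3.9
```

move_arm(
  series=[
    {"grip": 0.5,"xyz": [1,0,0],"angular": [0,0,0]},
    {"grip": 0.5,"xyz": [2,0,0],"angular": [0,0,0]},
    {"grip": 0.5,"xyz": [2,0,0],"angular": [0,0,0]},
  ],
)

```text
time_s: 8.5
tcp_pos: [0.485, 0.1225, 0.0376]
ee_rot: [[0.182, -0.983, 0.001], [-0.983, -0.182, 0.004], [-0.003, -0.002, -1.0]]
wrist_force: [-5.9, 15.4, 2.5]
gripper_width: 0.497
gripper_force: 8.5
```

```bash
python3 - <<'E'
from h import *
a=cap('side');b=cap('top');s=r.sense();print(s['tcp_pos'],s['wrist_force'],s['time_s'])
A=cv2.resize(a['img'][160:310,280:400],None,fx=3.3,fy=3.9);T=cv2.resize(b['img'][160:310,240:360],None,fx=3.3,fy=3.9)
cv2.imwrite('pics/p5.png',np.hstack([A,T])[:,:,::-1])
E
```

```text
[0.48498249 0.12254451 0.03758992] [-6.98150589 15.44398197  2.1795149 ] 8.6
```

View pics/p5.png

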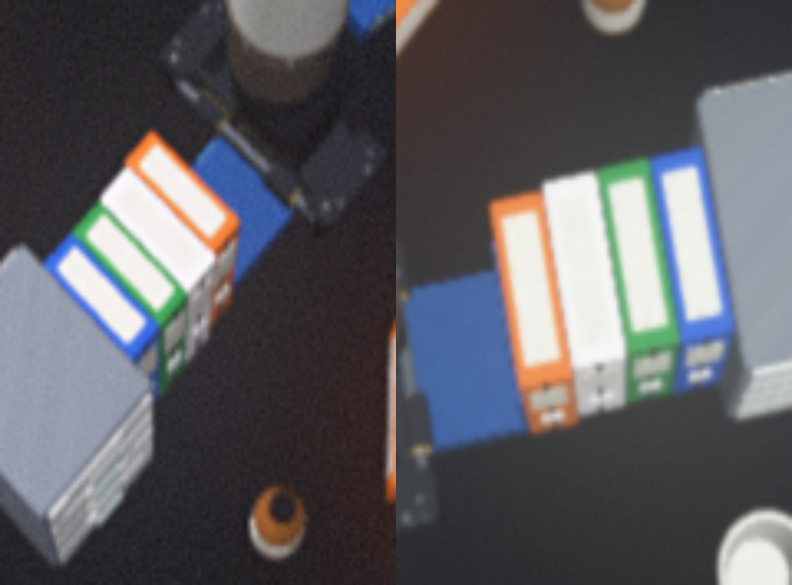

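The row is closed and the push has stalled at 15 N, with orange flush to white and the plate hidden behind orange. I'll back away.

move_arm(
  series=[
    {"grip": 0.5,"xyz": [-2,0,0],"angular": [0,0,0]},
    {"grip": 0.5,"xyz": [-5,0,0],"angular": [0,0,0]},
    {"grip": 0.5,"xyz": [-15,0,0],"angular": [0,0,0]},
    {"grip": 0.5,"xyz": [-35,0,0],"angular": [0,0,0]},
    {"grip": 0.5,"xyz": [-60,0,-30],"angular": [0,0,0]},
    {"grip": 0.5,"xyz": [-90,0,-60],"angular": [0,0,0]},
    {"grip": 0.5,"xyz": [-110,0,-100],"angular": [0,0,0]},
    {"grip": 0.5,"xyz": [-110,0,-120],"angular": [0,0,0]},
    {"grip": 0.5,"xyz": [-110,0,-120],"angular": [0,0,0]},
  ],
)

```text
time_s: 9.5
tcp_pos: [0.4659, 0.2295, 0.1605]
ee_rot: [[0.184, -0.983, 0.005], [-0.983, -0.184, 0.003], [-0.002, -0.005, -1.0]]
wrist_force: [0.7, -0.1, 0.2]
gripper_width: 0.502
gripper_force: 0.0
```

```bash
python3 - <<'E'
from h import *
a=cap('side');b=cap('top');s=r.sense();print(s['tcp_pos'],s['wrist_force'],s['time_s'])
import pickle;pickle.dump((a,b),open('c2.pkl','wb'))
A=cv2.resize(a['img'][180:280,300:380],None,fx=4.9,fy=5.8,interpolation=2);T=cv2.resize(b['img'][190:290,220:300],None,fx=4.9,fy=5.8,interpolation=2)
cv2.imwrite('pics/p6.png',np.hstack([A,T])[:,:,::-1])
E
```

```text
[0.46416716 0.22753586 0.15702096] [-1.07693357 -1.33616211 -0.5639971 ] 9.6
```

View pics/p6.png

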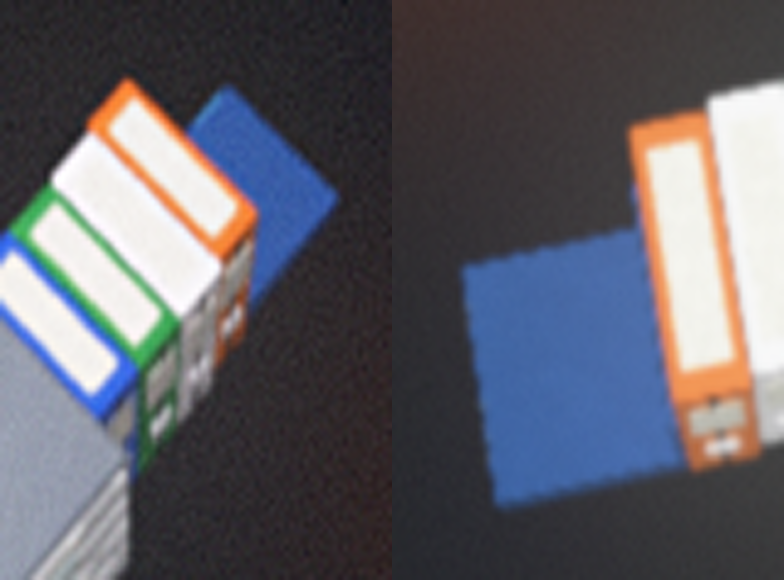

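The orange box is flush with the white one (top half (630–750,115–465)), and the bookend base emerges directly behind it. One last check on the numbers before I hand in.

```bash
python3 - <<'E'
from h import *
import pickle
a,b=pickle.load(open('c2.pkl','rb'))
T=lambda u,v:(220+(u-392)/4.9,190+v/5.8)
S=lambda u,v:(300+u/4.9,180+v/5.8)
th=np.radians(10.5);X=np.array([np.cos(th),np.sin(th)]);Y=np.array([-np.sin(th),np.cos(th)]);O=np.array([.513,-.002])
for n,c,p,z in [('end far',b,T(463,267),.024),('end near',b,T(496,508),.024),('or far+y',b,T(629,129),.165),('or near+y',b,T(673,405),.165),('or far-y',b,T(706,112),.165),('wh far+y',b,T(708,98),.165),('S end near',a,S(228,86),.024),('S end far',a,S(338,198),.024),('S or near+y',a,S(128,78),.165),('S or far+y',a,S(256,213),.165),('S wh near+y',a,S(90,133),.165)]:
    q=onz(c,p,z)[:2]; print(n,'u',round((q-O)@X,4),'v',round((q-O)@Y,4))
E
```

```text
end far u 0.039 v 0.1163
end near u -0.0529 v 0.1176
or far+y u 0.0413 v 0.0315
or near+y u -0.053 v 0.0317
or far-y u 0.0411 v 0.0008
wh far+y u 0.0457 v -0.0009
S end near u -0.0461 v 0.116
S end far u 0.0424 v 0.1151
S or near+y u -0.049 v 0.0312
S or far+y u 0.0443 v 0.0292
S wh near+y u -0.0453 v -0.002
```

```bash
python3 -c "
from station import r
print(r.finish_job())"
```

```text
the job is handed in; nothing more can be done
None
```

I handed the job in at about 9.6 s: the orange box stands upright against the white one and the bookend sits snug behind it, with gaps within about 2 mm by camera; no verdict came back.

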